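# Hang the gap gauge at the station of the part it checks

### The arm

A 6-joint arm with a two-finger parallel gripper is mounted at the origin on the work surface. World frame = base frame: x ahead of the robot, y to its left, z up, the work surface at z = 0. Lengths are in m, angles in rad, forces in N, time in s.
With the tool pointing down it reaches from about 0.3 to 0.85 m from the base axis. Payload 5.4 kg.
Tool frame: the origin (TCP) lies on the centre line of the jaws, within the pads' length; the fingertips stand r.tips_ahead ahead of it and the grasp point (between the pads) is the TCP (r.tips_ahead is the distance from the TCP to the fingertips, in m); z points along the fingers, y is the direction in which the jaws open and shut (so a half turn about z gives the same grasp; the last joint's range is limited). The gripper opens to 85 mm and grips with 20 to 120 N. Pads are 22 mm wide; open, the fingers measure 114 mm over their backs; the gripper's body (76 mm by 85 mm) begins 54 mm behind the grasp point. The pads swing forward as they close: fully open they stand 13 mm farther back than shut.
Start: joints at [1.082, 0.158, 1.597, -0, 1.386, -0.21], TCP at [0.158, 0.553, 0.25] pointing down, gripper open.
Joint ranges: [-2.91, 2.91], [-0.94, 2.29], [0.18, 2.7], [-1.29, 4.43], [0.17, 2.64], [-3, 3]. Speed limits (rad/s): [2.57, 2.57, 3.14, 3.14, 3.14, 3.14].

### API

Orientations are given as a rotation vector (axis times angle).
In Python, from plant import r, vision gives the robot as it stands. The module is installed in compiled form; this text tells all that it offers.
- The arm moves only by the tool send_rows, never from a script. Its argument "plan" is a list of rows, each an object of numbers: "x", "y", "z": the shift along the tool's x, y, z in mm; "ax", "ay", "az": the turn, a rotation vector about the tool's x, y, z in degrees; "jaw": the gripper's target within -1 to 1 (shut at 1, half-way at 0, fully open at -1). In form: [{"x": .., "y": .., "z": .., "ax": .., "ay": .., "az": .., "jaw": ..}, ...]. A call has 1 to 12 rows; each row shifts and turns the commanded pose from where the row before left it, along the tool's axes as they then stand; what a row does not reach is not made up. A row lasts 1/12 s, in which the tool goes at most 41.7 mm and 7.16 degrees, less where a joint would pass 70% of its speed; a pose out of reach is approached as far as the arm can. A call is refused whole if a number of a shift passes 41.7 or a number of a turn 7.16, either way. A call with a gripper value outside its range is refused whole. The fingers move at their own pace and stop on an object; "squeeze" is the grip in N (left out, the last holds). Time passes only in rows, so rows that do not move let the fingers close. It gives the time, the measured TCP pose, the force and the opening at its end, in the units of the state.
- r.get_obs(): the state, without advancing time (a new reading comes with each control period).
- vision.capture(name): name is "scene" or "top" or "wrist"; returns (picture, depth): 400x640x3 uint8, red, green, blue; 400x640 float32, m along the optical axis (not along the pixel's ray), 0 where there is no reading.
- vision.get_calibration(name): a dict with "fx", "fy", "cx", "cy" (pixels), "rvec" (rotation vector, rad) and "tvec" (3), from world to camera coordinates, as OpenCV has them; the wrist camera has in their place "hand_eye" (4x4, takes a point from camera to tool coordinates, whose origin is the TCP and whose axes are the flange's). Camera axes: x right, y down, z forward; pixel columns grow to the right and rows downward; lengths in m; the calibration is good to about 2 mm. A picture is of the moment at which its call begins: read the wrist's pose just before it. get_calibration takes no time and is no camera call.
- r.job_done(): hands the job in, once; it reports no verdict.
Trained networks look in the newest picture that a camera, given by its name, has taken for a name from the list of things; names that differ only in an ending like _2 or _b are one class to them, and where a whole thing is asked for, a point or a joint stands for the part that bears it (a point fixed in the world has none). Each returns a list of dicts, best first, with "score" (0 to 1); they miss things now and then, are a little off and sometimes report something else, mostly with a low value. They report only what shows in the picture. A call takes as long as a camera call. They do not tell look-alikes from the thing itself.
- vision.recognise(camera, name): "centre" ([column, row] in pixels, amid what is visible of it).
The state is a dict: "clock": time; "qpos": joint angles; "joint_vel": joint speeds; "joint_efforts": joint torques, N m; "position": TCP position; "tcp_rot": TCP orientation; "contact_force": force on the tool from outside, world axes, zero at the start; "wrist_torque": the same for the moment, N m; "grip_width": finger opening in m.
Only numpy, scipy, OpenCV 4.12 (cv2) and the standard library are available. Lean on these libraries where they do the work, as an engineer would, in place of code of your own. Each camera call takes 0.05 s, during which the arm holds its last target. There are 200 camera calls.

### The job

Incoming inspection: take the steel gap gauge out of the sloping rack and hang it by its loop handle on the hook of the station whose tray holds the tall stepped shaft (the part it checks), not on the hook of the station with the flat flange. Leave it hanging straight and still on the hook, and leave the two parts and everything else on the bench where they are.

Things in the scene. Friction and masses are not known exactly. Their poses are not given: they have to be found in the camera images.
- gauge: Flat steel gap gauge, alike front and back, 12 mm thick (its x), 100 wide (y), 170 tall (z), 0.18 kg. Origin: centre of its foot end. From the foot: jaws with a 40 mm gap, plate to z = 81, then a loop handle: opening 76 wide, z = 81 to 128; top bar z = 128 to 144; on its middle a grip tab 36 wide, z = 144 to 170. Starts foot down in the rack's slot, top leaning 0.6 rad towards the robot.
- gauge_loop (a point): Point of the gauge in the middle of the underside of its loop's top bar (0, 0, 128 mm in the gauge's frame): this is what rests on a hook.
- rack: Grey plastic rack fixed to the bench, foot 130 x 136 mm, about 75 high. Origin: centre of its underside. Its slot runs along its y, is 15 mm wide and leans 0.6 rad from vertical, its open top towards the rack's -x; the gauge lifts out along this slope. The slot is 36 mm deep on the +x side, 50 mm on the -x side; the gauge's handle stands clear above it.
- station_a: One of two alike fixed stations, foot 200 x 130 mm: white tray at the front (-x), aluminium post behind (22 mm wide, front face x = +76, top z = 257 mm). Origin: centre of the underside. Hook: 10 mm round bar in the plane y = 0, from the post down to a level trough (axis z = 231, x = 35 to 10 mm), then up to its tip at x = -6 (top z = 257), pointing to -x.
- station_a_hook (a point): Top of the hook's bar in the middle of its trough, station_a (22.5, 0, 236 mm in the station's frame; the point's axes are the station's).
- station_a_tray (a point): Middle of the tray's floor, station_a (-35, 0, 5 mm in the station's frame). The tray measures 130 x 130 mm, rim 25 mm high.
- station_b: The other station, exactly like station_a.
- station_b_hook (a point): Top of the hook's bar in the middle of its trough, station_b.
- station_b_tray (a point): Middle of the tray's floor, station_b.
- shaft: Tall stepped steel shaft standing upright in the tray of one of the stations: 40 mm diameter up to 45 mm, then 26 mm diameter up to 85 mm. Origin at the centre of its underside. Which station has it varies.
- flange: Flat steel flange lying in the other station's tray: disc 72 mm diameter and 12 mm thick with a 36 mm hub, 35 mm high in all. Origin at the centre of its underside.
- caliper: Steel caliper lying flat, 190 mm long along its x, 55 mm wide at the jaws (+x end, to -y), 11 mm high. Bystander.
- bottle: White bottle, 56 mm diameter, 130 mm tall; origin at the underside. Bystander.
- vial: Small clear jar between the stations, 34 mm diameter, 55 mm tall; origin at the underside. Bystander.
- tape_roll: Roll of clear tape lying flat, 90 mm diameter, 22 mm high. Bystander.
- block_case: Wooden gauge-block case 100 x 70 x 35 mm. Bystander.
Not all that is in view belongs to the job. Leave any turquoise look-alike of the gauge alone. What is shaped like the station_b but blue is not meant.

How it is judged:
By the outcome, as a careful person would: the job done as asked, in the order asked, and still so for the second after the job is handed in, with the robot touching nothing.
It also fails if it takes over 42 s, if anything falls off the work surface, if the arm or the gripper's body presses on something with over 40 N, if the wrist force passes 120 N, or if a joint passes its speed limit or range.

## Working session

There is one attempt and no reset: what is moved stays moved. The work goes in short steps, Python scripts to look and compute and a tool call to move; the robot and the scene stay as the last step left them, time stands still between calls to the robot, and variables do not carry over. Pictures are saved under pics/ and viewed, about 8 in all and at most 12, crops included, and the job is handed in when it is done.

Besides the shell and the picture viewer there is one more tool, called after "Emit:" as name(argument=value, ...), one argument or row to a line, values as JSON. send_rows: Moves the arm, as the interface text tells. Its arguments: {"type":"object","properties":{"plan":{"type":"array","items":{"type":"object","properties":{"x":{"type":"number"},"y":{"type":"number"},"z":{"type":"number"},"ax":{"type":"number"},"ay":{"type":"number"},"az":{"type":"number"},"jaw":{"type":"number"}}}},"squeeze":{"type":"number"}},"required":["plan"]}

```bash
mkdir -p pics; cat > h.py <<'E'
import numpy as np, cv2
from scipy.spatial.transform import Rotation as R
from plant import r, vision
def T(p,rv):
    M=np.eye(4);M[:3,:3]=R.from_rotvec(rv).as_matrix();M[:3,3]=p;return M
def cam2world(n,obs=None):
    c=vision.get_calibration(n)
    if 'hand_eye' in c:
        o=obs or r.get_obs();return T(o['position'],o['tcp_rot'])@np.array(c['hand_eye']),c
    return np.linalg.inv(T(np.ravel(c['tvec']),np.ravel(c['rvec']))),c
def cloud(n,d,obs=None):
    M,c=cam2world(n,obs);v,u=np.mgrid[:d.shape[0],:d.shape[1]]
    P=np.stack([(u-c['cx'])/c['fx']*d,(v-c['cy'])/c['fy']*d,d],-1)
    W=P@M[:3,:3].T+M[:3,3];W[d==0]=np.nan;return W
def save(n,im,dep=None):
    cv2.imwrite('pics/%s.png'%n,cv2.cvtColor(im,cv2.COLOR_RGB2BGR))
    if dep is not None:np.savez('pics/%s.npz'%n,im=im,d=dep)
E
python3 - <<'E'
from h import *
np.set_printoptions(precision=3,suppress=True)
o=r.get_obs();print(o,r.tips_ahead)
ims=[]
for n in('scene','top'):
    im,d=vision.capture(n);save(n,im,d);W=cloud(n,d);ims.append(im)
    for k in('gauge','rack','station_a','shaft','flange'):
        for h in vision.recognise(n,k)[:4]:
            c=np.array(h['centre']);u,v=c.astype(int);print(n,k,round(h['score'],2),c,W[min(v,399),min(u,639)])
save('both',cv2.resize(np.vstack(ims),(480*1,600)))
E
```

```text
{'clock': 0.0, 'qpos': array([ 1.082,  0.159,  1.598, -0.   ,  1.386, -0.21 ]), 'joint_vel': array([ 0.   , -0.   , -0.   ,  0.   ,  0.   ,  0.001]), 'joint_efforts': array([  0.002, -39.598, -33.143,  -0.   ,   0.008,  -0.   ]), 'position': array([0.158, 0.552, 0.249]), 'tcp_rot': array([-0.436, -3.11 ,  0.003]), 'contact_force': array([ 0.73 , -0.396,  0.337]), 'wrist_torque': array([ 0.019, -0.012,  0.053]), 'grip_width': 0.08551780254405908} 0.019
scene gauge 0.93 [469.1 252.1] [0.522 0.331 0.101]
scene gauge 0.85 [443.8 203.1] [0.24  0.319 0.015]
scene gauge 0.4 [219.  270.1] [ 0.571 -0.305  0.008]
scene rack 0.72 [219.7 269.2] [ 0.566 -0.307  0.006]
scene rack 0.58 [468.7 278.9] [0.575 0.328 0.066]
scene rack 0.54 [339.  277.4] [0.586 0.018 0.041]
scene station_a 0.86 [259.1 192. ] [ 0.235 -0.278  0.006]
scene station_a 0.71 [387.3 239.3] [0.402 0.143 0.   ]
scene station_a 0.61 [220.6 271.2] [ 0.57  -0.304  0.003]
scene station_a 0.61 [465.7 252.2] [0.431 0.359 0.002]
scene shaft 0.68 [230.6 256. ] [ 0.561 -0.269  0.058]
scene flange 0.86 [338.7 279.6] [0.587 0.015 0.035]
top gauge 0.97 [203.9 182.4] [0.528 0.342 0.013]
top gauge 0.67 [204.8 274.2] [ 0.242  0.341 -0.002]
top rack 0.75 [210.7 183.5] [0.501 0.289 0.15 ]
top station_a 0.89 [294.5 150.2] [0.625 0.056 0.003]
top station_a 0.83 [400.  261.7] [ 0.267 -0.265  0.005]
top station_a 0.81 [403.6 156.5] [ 0.597 -0.289  0.002]
top shaft 0.74 [397.  167.3] [ 0.552 -0.261  0.053]
top shaft 0.55 [405.9 155.9] [ 0.601 -0.296  0.001]
top flange 0.74 [303.5 162.3] [0.579 0.027 0.038]
```

View pics/scene.png

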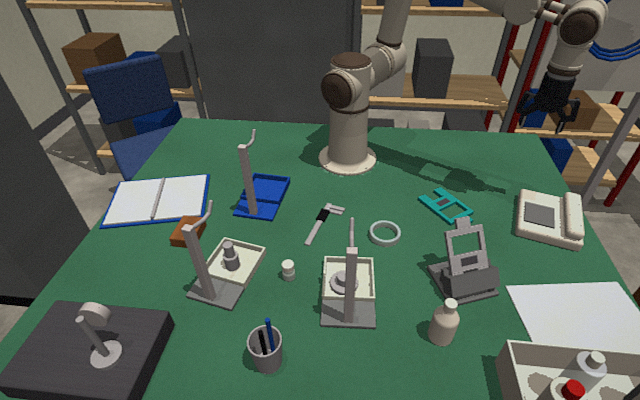

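View pics/top.png

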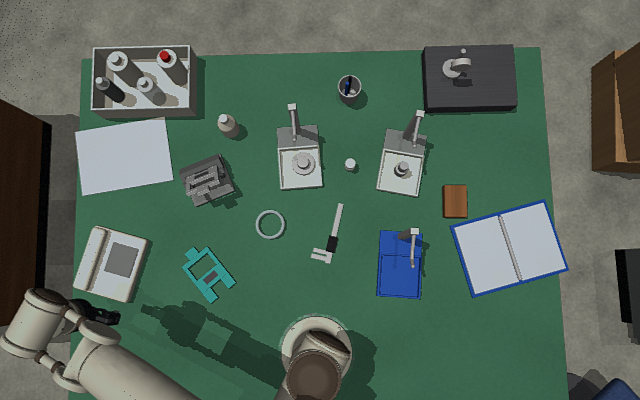

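The pictures show:
- **Gauges:** the steel one is in the grey rack at top (205,182) and scene (468,250). The turquoise look-alike lies flat at top (207,274).
- **Stations:** the white tray with the shaft is at top (401,165) and scene (230,265). The white tray with the flange is at top (301,163). The blue decoy is at top (400,262).

The targets are the steel gauge and the right-hand white station. Next I'll fit their poses and take one confirming crop.

```bash
python3 - <<'E'
from h import *
np.set_printoptions(precision=4,suppress=True)
cr=[]
for n,(a,b) in(('scene',((400,190),(160,180)))  ,('top',((150,120),(350,95)))):
    z=np.load(f'pics/{n}.npz');im,d=z['im'],z['d'];W=cloud(n,d)
    for u,v in(a,b): cr.append(cv2.resize(im[v:v+110,u:u+130],(390,300),interpolation=cv2.INTER_CUBIC))
    m=np.isfinite(W[...,0]);P=W[m]
    # stations
    for nm,c in(('shaftst',(0.6,-.29)),('flangest',(.62,.03))):
        q=P[(np.hypot(P[:,0]-c[0],P[:,1]-c[1])<.14)]
        low=q[(q[:,2]>.012)&(q[:,2]<.032)]
        print(n,nm,'tray',len(low),cv2.minAreaRect(low[:,:2].astype(np.float32)*1000))
        low=q[(q[:,2]>.003)&(q[:,2]<.035)]
        print('   foot',cv2.minAreaRect(low[:,:2].astype(np.float32)*1000))
        hi=q[q[:,2]>.2];print('   hi',len(hi),hi.mean(0),hi.min(0),hi.max(0))
        print('   highest pts by u',hi[np.argsort(hi[:,0])][::max(1,len(hi)//12)])
    q=P[(abs(P[:,0]-.5)<.12)&(abs(P[:,1]-.33)<.1)]
    g=q[q[:,2]>.088];c=g.mean(0);U,S,V=np.linalg.svd(g-c,full_matrices=False)
    print(n,'gauge',len(g),c,'n',V[2],'resid',S/np.sqrt(len(g)),'max z',g[g[:,2].argmax()])
    lo=q[(q[:,2]>.004)&(q[:,2]<.06)];print(' rack',cv2.minAreaRect(lo[:,:2].astype(np.float32)*1000))
save('crop',np.vstack([np.hstack(cr[:2]),np.hstack(cr[2:])]))
print({k:vision.get_calibration('wrist')[k] for k in('hand_eye','fx')})
E
```

```text
scene shaftst tray 1342 ((575.6387939453125, -278.1102600097656), (132.57647705078125, 203.7852783203125), 78.40352630615234)
   foot ((605.4639282226562, -292.0130310058594), (276.1131591796875, 267.6970520019531), 79.47543334960938)
   hi 469 [ 0.6437 -0.2897  0.2368] [ 0.5686 -0.3085  0.2004] [ 0.6706 -0.2725  0.2593]
   highest pts by u [[ 0.5686 -0.2817  0.2551]
 [ 0.5816 -0.2774  0.2428]
 [ 0.599  -0.2784  0.2311]
 [ 0.6242 -0.2837  0.2393]
 [ 0.6517 -0.2852  0.2175]
 [ 0.6569 -0.2957  0.2578]
 [ 0.6603 -0.2964  0.2582]
 [ 0.6642 -0.2857  0.2514]
 [ 0.6658 -0.3032  0.257 ]
 [ 0.6667 -0.3034  0.2462]
 [ 0.6677 -0.2978  0.2143]
 [ 0.6689 -0.2931  0.2315]
 [ 0.6706 -0.2883  0.2307]]
scene flangest tray 1639 ((603.1600341796875, 2.83551025390625), (205.22300720214844, 210.96499633789062), 3.056380271911621)
   foot ((626.439697265625, 30.374664306640625), (260.83349609375, 274.82244873046875), 12.489914894104004)
   hi 420 [0.6696 0.0467 0.2385] [0.5931 0.0364 0.2004] [0.6967 0.0591 0.2608]
   highest pts by u [[0.5931 0.0444 0.2569]
 [0.6042 0.0432 0.2497]
 [0.6163 0.0402 0.2347]

[... 1533 characters left out ...]
.0389 0.2339]
 [0.636  0.0469 0.2326]
 [0.6466 0.0465 0.2351]
 [0.6589 0.046  0.2407]
 [0.6689 0.0482 0.2449]
 [0.6778 0.0476 0.2522]
 [0.6788 0.0537 0.2037]
 [0.6813 0.0535 0.2048]
 [0.6851 0.0499 0.2558]
 [0.6905 0.0417 0.2557]
 [0.6965 0.0444 0.2546]]
top gauge 489 [0.5041 0.3165 0.1291] n [-0.73   -0.2864 -0.6206] resid [0.0347 0.0294 0.0038] max z [0.4803 0.2978 0.1732]
 rack ((500.1104736328125, 330.074462890625), (199.37744140625, 239.52975463867188), 89.9488754272461)
{'hand_eye': array([[-0.0008, -0.9648, -0.263 ,  0.0662],
       [ 1.    , -0.0005, -0.0013,  0.0019],
       [ 0.0012, -0.263 ,  0.9648, -0.1231],
       [ 0.    ,  0.    ,  0.    ,  1.    ]]), 'fx': 291.1805399628214}
```

View pics/crop.png

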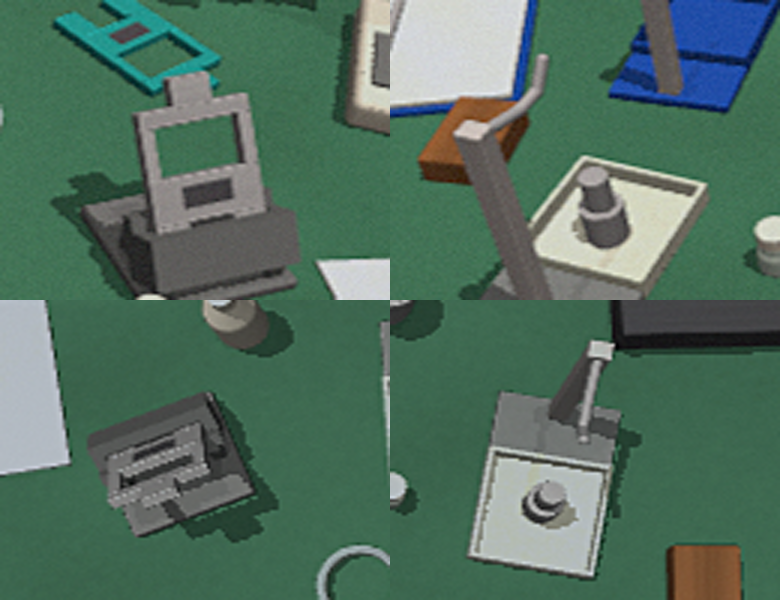

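The crop confirms both: the shaft is in the right-hand white station, and the steel gauge is in the grey rack. I'll fit the gauge in the plane and work out the approach.

```bash
cat >> h.py <<'E'
from scipy.linalg import logm,expm
def gauge_rot(psi,t=.6):
    return R.from_euler('zy',[psi,0]).as_matrix()@R.from_euler('y',-t).as_matrix()
def tool_from_gauge(G): return G@np.diag([-1.,1,-1])
def rows(Tt,n,Tc=None):
    if Tc is None:
        o=r.get_obs();Tc=T(o['position'],o['tcp_rot'])
    D=np.linalg.inv(Tc)@Tt
    d=expm(np.real(logm(D))/n)
    print('total mm',D[:3,3]*1000,'deg',np.degrees(R.from_matrix(D[:3,:3]).as_rotvec()))
    print('per row x%d'%n,np.round(d[:3,3]*1000,2),np.round(np.degrees(R.from_matrix(d[:3,:3]).as_rotvec()),3))
def P(p,M):
    A=np.eye(4);A[:3,:3]=M;A[:3,3]=p;return A
E
python3 - <<'E'
from h import *
np.set_printoptions(precision=4,suppress=True)
for n in('scene','top'):
    z=np.load(f'pics/{n}.npz');W=cloud(n,z['d']);q=W[np.isfinite(W[...,0])]
    q=q[(abs(q[:,0]-.5)<.12)&(abs(q[:,1]-.33)<.1)];g=q[q[:,2]>.095]
    for psi in(.31,.36,.41):
        G=gauge_rot(psi);L=g@G  # local coords
        s=L[:,0];print(n,psi,'x pct',np.percentile(s,[5,25,50,75,95]),'y',np.percentile(L[:,1],[1,99]),'zmax',np.percentile(L[:,2],[98,99.5]),
         'slope x vs y',np.polyfit(L[:,1],s,1)[0],'x vs z',np.polyfit(L[:,2],s,1)[0])
    top=L[:,2]>L[:,2].max()-.02
    print('tab y',np.percentile(L[top,1],[2,98]))
G=gauge_rot(.36);M=tool_from_gauge(G)
tab=np.array([.482,.306,.168])
rows(P(tab+G[:,2]*.10,M),12)
E
```

```text
scene 0.31 x pct [0.5425 0.5475 0.5495 0.5519 0.5554] y [0.1003 0.2001] zmax [-0.1679 -0.1663] slope x vs y -0.04310679990092027 x vs z -0.06019331463196553
scene 0.36 x pct [0.5482 0.5533 0.5552 0.5573 0.5601] y [0.0716 0.1709] zmax [-0.1715 -0.1704] slope x vs y -0.003745344392627628 x vs z -0.060249846636209366
scene 0.41 x pct [0.5519 0.5574 0.5596 0.5618 0.5647] y [0.0419 0.1416] zmax [-0.1744 -0.1732] slope x vs y 0.03562651814070011 x vs z -0.061738260665365856
tab y [0.0753 0.1104]
top 0.31 x pct [0.5397 0.5461 0.549  0.5517 0.5553] y [0.098  0.1969] zmax [-0.1663 -0.1639] slope x vs y -0.04732829432217488 x vs z -0.07480999665815145
top 0.36 x pct [0.5455 0.5516 0.555  0.557  0.56  ] y [0.0692 0.1678] zmax [-0.1701 -0.1676] slope x vs y -0.009392164165096879 x vs z -0.07469691326412224
top 0.41 x pct [0.5497 0.5558 0.5591 0.5613 0.5647] y [0.0399 0.1385] zmax [-0.1729 -0.1709] slope x vs y 0.028542581987328286 x vs z -0.07524308309976933
tab y [0.0728 0.1069]
total mm [-333.837  -181.8261   -0.2167] deg [-10.9723 -33.1867 -35.4828]
per row x12 [-22.32 -22.87   5.5 ] [-0.914 -2.766 -2.957]
```

```bash
python3 - <<'E'
from h import *
np.set_printoptions(precision=4,suppress=True)
G=gauge_rot(.365,.66);M=tool_from_gauge(G);tops=[]
for n in('scene','top'):
    z=np.load(f'pics/{n}.npz');W=cloud(n,z['d']);q=W[np.isfinite(W[...,0])]
    q=q[(abs(q[:,0]-.5)<.12)&(abs(q[:,1]-.33)<.1)];g=q[q[:,2]>.095]
    L=g@G;L=L[L[:,0]>np.median(L[:,0])-.006]
    y=np.percentile(L[:,1],[1,99]).mean();zt=np.percentile(L[:,2],99);xf=np.percentile(L[:,0],60)
    print(n,xf,np.polyfit(L[:,2],L[:,0],1)[0],y,zt);tops.append([xf-.006,y,zt])
top=G@np.mean(tops,0);print('tab top centre',top)
rows(P(top+G[:,2]*.08,M),12)
E
```

```text
scene 0.5425731759086035 -0.003934737144395825 0.11830102314194199 -0.20367199033247851
top 0.5426444663347291 -0.0009323753430573462 0.1156583118332909 -0.20215169096694735
tab top centre [0.4704 0.305  0.1687]
total mm [-329.1068 -181.7453   18.4125] deg [-12.1632 -36.4813 -35.5217]
per row x12 [-21.37 -22.91   7.43] [-1.014 -3.04  -2.96 ]
```

Emit:
send_rows(
  plan=[
    {"x": -21.4,"y": -22.9,"z": 7.4,"ax": -1.01,"ay": -3.04,"az": -2.96,"jaw": -1},
    {"x": -21.4,"y": -22.9,"z": 7.4,"ax": -1.01,"ay": -3.04,"az": -2.96},
    {"x": -21.4,"y": -22.9,"z": 7.4,"ax": -1.01,"ay": -3.04,"az": -2.96},
    {"x": -21.4,"y": -22.9,"z": 7.4,"ax": -1.01,"ay": -3.04,"az": -2.96},
    {"x": -21.4,"y": -22.9,"z": 7.4,"ax": -1.01,"ay": -3.04,"az": -2.96},
    {"x": -21.4,"y": -22.9,"z": 7.4,"ax": -1.01,"ay": -3.04,"az": -2.96},
    {"x": -21.4,"y": -22.9,"z": 7.4,"ax": -1.01,"ay": -3.04,"az": -2.96},
    {"x": -21.4,"y": -22.9,"z": 7.4,"ax": -1.01,"ay": -3.04,"az": -2.96},
    {"x": -21.4,"y": -22.9,"z": 7.4,"ax": -1.01,"ay": -3.04,"az": -2.96},
    {"x": -21.4,"y": -22.9,"z": 7.4,"ax": -1.01,"ay": -3.04,"az": -2.96},
    {"x": -21.4,"y": -22.9,"z": 7.4,"ax": -1.01,"ay": -3.04,"az": -2.96},
    {"x": -21.4,"y": -22.9,"z": 7.4,"ax": -1.01,"ay": -3.04,"az": -2.96},
  ],
)

```text
invalid input
```

Emit:
send_rows(
  plan=[
    {"x": 0},
    {"x": 0},
    {"x": 0},
  ],
)

```text
invalid input
```

```bash
python3 - <<'E'
from h import *
np.set_printoptions(precision=4,suppress=True)
G=gauge_rot(.365,.66);M=tool_from_gauge(G)
o=r.get_obs();im,d=vision.capture('wrist');save('w1',im,d)
W=cloud('wrist',d,o);Tc=T(o['position'],o['tcp_rot'])
rows(P(np.array([.4704,.305,.1687])+G[:,2]*.08,M),1)
q=W[np.isfinite(W[...,0])];q=q[(abs(q[:,0]-.48)<.13)&(abs(q[:,1]-.32)<.1)&(q[:,2]>.09)]
# tool frame coordinates
L=(q-Tc[:3,3])@Tc[:3,:3];L=L[(L[:,2]>.03)]
print(len(L),L.min(0),L.max(0))
for a in np.arange(.05,.18,.01):
    s=L[(L[:,2]>a)&(L[:,2]<a+.01)]
    if len(s)>5: print(round(a,3),len(s),'x',np.percentile(s[:,0],[2,25,50,75,98]),'y',np.percentile(s[:,1],[2,98]))
E
```

```text
total mm [-329.0473 -181.7673   18.4054] deg [-12.1611 -36.4807 -35.5232]
per row x1 [-329.05 -181.77   18.41] [-12.161 -36.481 -35.523]Traceback (most recent call last):
  File "<stdin>", line 10, in <module>
    return umr_minimum(a, axis, None, out, keepdims, initial, where)
ValueError: zero-size array to reduction operation minimum which has no identity
```

View pics/w1.png

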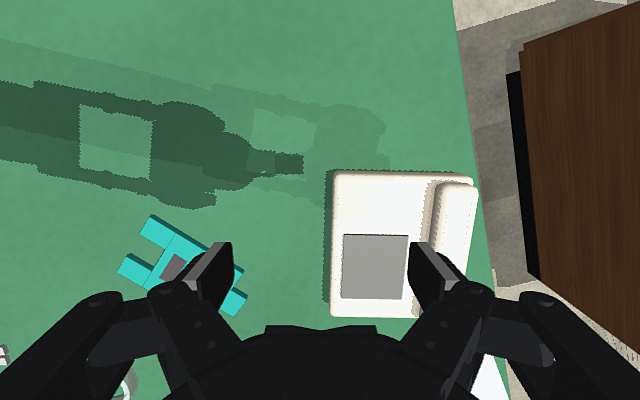

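The call was refused and nothing moved, so the wrist view still shows the start pose with the turquoise look-alike and the phone. The rows probably need every key, so I'll resend them complete.

Emit:
send_rows(
  plan=[
    {"x": -21.4,"y": -22.9,"z": 7.4,"ax": -1.01,"ay": -3.04,"az": -2.96,"jaw": -1},
    {"x": -21.4,"y": -22.9,"z": 7.4,"ax": -1.01,"ay": -3.04,"az": -2.96,"jaw": -1},
    {"x": -21.4,"y": -22.9,"z": 7.4,"ax": -1.01,"ay": -3.04,"az": -2.96,"jaw": -1},
    {"x": -21.4,"y": -22.9,"z": 7.4,"ax": -1.01,"ay": -3.04,"az": -2.96,"jaw": -1},
    {"x": -21.4,"y": -22.9,"z": 7.4,"ax": -1.01,"ay": -3.04,"az": -2.96,"jaw": -1},
    {"x": -21.4,"y": -22.9,"z": 7.4,"ax": -1.01,"ay": -3.04,"az": -2.96,"jaw": -1},
    {"x": -21.4,"y": -22.9,"z": 7.4,"ax": -1.01,"ay": -3.04,"az": -2.96,"jaw": -1},
    {"x": -21.4,"y": -22.9,"z": 7.4,"ax": -1.01,"ay": -3.04,"az": -2.96,"jaw": -1},
    {"x": -21.4,"y": -22.9,"z": 7.4,"ax": -1.01,"ay": -3.04,"az": -2.96,"jaw": -1},
    {"x": -21.4,"y": -22.9,"z": 7.4,"ax": -1.01,"ay": -3.04,"az": -2.96,"jaw": -1},
    {"x": -21.4,"y": -22.9,"z": 7.4,"ax": -1.01,"ay": -3.04,"az": -2.96,"jaw": -1},
    {"x": -21.4,"y": -22.9,"z": 7.4,"ax": -1.01,"ay": -3.04,"az": -2.96,"jaw": -1},
  ],
)

```text
clock: 1.65
position: [0.4225, 0.2882, 0.2319]
tcp_rot: [-0.447, 2.451, 0.152]
contact_force: [-0.9, -0.4, -0.3]
grip_width: 0.0854
```

```bash
cat > look.py <<'E'
from h import *
import sys
np.set_printoptions(precision=4,suppress=True)
G=gauge_rot(.365,.66);M=tool_from_gauge(G)
o=r.get_obs();im,d=vision.capture('wrist');save('w2',im,d)
W=cloud('wrist',d,o);Tc=T(o['position'],o['tcp_rot'])
rows(P(np.array([.4704,.305,.1687])+G[:,2]*.08,M),1)
L=(W-Tc[:3,3])@Tc[:3,:3];ok=np.isfinite(W[...,0])&(abs(W[...,0]-.48)<.13)&(abs(W[...,1]-.32)<.1)&(W[...,2]>.09)&(L[...,2]>.03)
L=L[ok]
for a in np.arange(.05,.18,.01):
    s=L[(L[:,2]>a)&(L[:,2]<a+.01)]
    if len(s)>5: print(round(a,3),len(s),'x',np.percentile(s[:,0],[2,25,50,75,98]),'y',np.percentile(s[:,1],[2,98]))
E
python3 look.py
```

```text
total mm [1.0147 1.8263 0.4996] deg [-0.2886  0.004   0.0193]
per row x1 [1.01 1.83 0.5 ] [-0.289  0.004  0.019]
0.08 808 x [-0.0073 -0.0041 -0.0009  0.0023  0.0042] y [-0.0162  0.0175]
0.09 163 x [0.0034 0.0038 0.0039 0.0041 0.0043] y [-0.0162  0.0177]
0.1 762 x [-0.0072 -0.0039 -0.0003  0.0029  0.0042] y [-0.0457  0.049 ]
0.11 683 x [-0.0077 -0.0019  0.0033  0.0038  0.0045] y [-0.0477  0.0492]
0.12 185 x [0.0029 0.0034 0.0037 0.0041 0.0044] y [-0.0467  0.049 ]
0.13 68 x [0.0012 0.003  0.0035 0.0042 0.0046] y [-0.0482  0.0498]
0.14 79 x [-0.0019  0.003   0.0032  0.0041  0.0045] y [-0.047   0.0494]
0.15 71 x [-0.0035  0.0022  0.003   0.004   0.0044] y [-0.0476  0.0502]
0.16 70 x [-0.006   0.0007  0.003   0.0039  0.0043] y [-0.0467  0.0497]
0.17 887 x [-0.0078 -0.0049 -0.0015  0.0017  0.0039] y [-0.0365  0.0391]
```

View pics/w2.png

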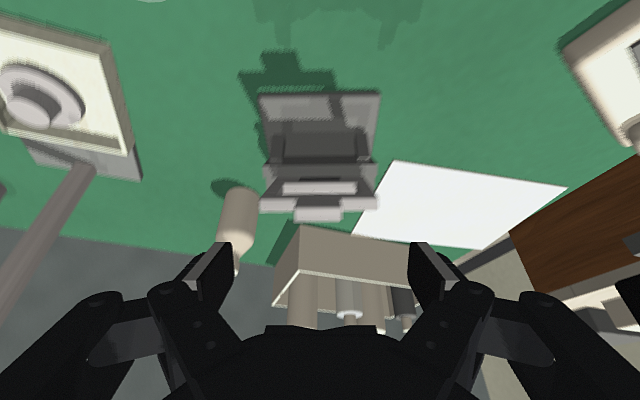

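```bash
python3 - <<'E'
from h import *
np.set_printoptions(precision=4,suppress=True)
z=np.load('pics/w2.npz');d=z['d'];Tc=np.eye(4);c=vision.get_calibration('wrist');H=np.array(c['hand_eye'])
v,u=np.mgrid[:400,:640];C=np.stack([(u-c['cx'])/c['fx']*d,(v-c['cy'])/c['fy']*d,d],-1)@H[:3,:3].T+H[:3,3]
m=(d>0)&(C[...,2]<.04)&(abs(C[...,1])<.075)
s=C[m];print(len(s),'finger tool z max',np.percentile(s[:,2],[90,99,99.9]),s[np.argsort(-s[:,2])[:5]])
t=C[(abs(C[...,1])<.05)&(C[...,2]>.06)&(C[...,2]<.095)&(abs(C[...,0])<.015)];print('tab top z',np.percentile(t[:,2],[1,10,50]))
t=C[(abs(abs(C[...,1])-.035)<.01)&(C[...,2]>.06)&(C[...,2]<.115)&(abs(C[...,0])<.005)];print('bar top z',np.percentile(t[:,2],[1,10,50]))
E
```

```text
55087 finger tool z max [-0.0384 -0.0009  0.0057] [[-0.0037 -0.0417  0.0074]
 [ 0.0025  0.0444  0.0071]
 [-0.0002  0.0441  0.0071]
 [ 0.0014 -0.0417  0.007 ]
 [-0.0077  0.0442  0.007 ]]
tab top z [0.0824 0.0831 0.084 ]
bar top z [0.1082 0.1089 0.1098]
```

Emit:
send_rows(
  plan=[
    {"x": -1.8,"y": 0.8,"z": 0,"ax": 0,"ay": 0,"az": 0,"jaw": -1},
    {"x": 0,"y": 0,"z": 16,"ax": 0,"ay": 0,"az": 0,"jaw": -1},
    {"x": 0,"y": 0,"z": 16,"ax": 0,"ay": 0,"az": 0,"jaw": -1},
    {"x": 0,"y": 0,"z": 16,"ax": 0,"ay": 0,"az": 0,"jaw": -1},
    {"x": 0,"y": 0,"z": 14,"ax": 0,"ay": 0,"az": 0,"jaw": -1},
    {"x": 0,"y": 0,"z": 14,"ax": 0,"ay": 0,"az": 0,"jaw": -1},
    {"x": 0,"y": 0,"z": 12,"ax": 0,"ay": 0,"az": 0,"jaw": -1},
    {"x": 0,"y": 0,"z": 0,"ax": 0,"ay": 0,"az": 0,"jaw": -1},
    {"x": 0,"y": 0,"z": 0,"ax": 0,"ay": 0,"az": 0,"jaw": -0.3},
    {"x": 0,"y": 0,"z": 0,"ax": 0,"ay": 0,"az": 0,"jaw": -0.3},
  ],
  squeeze=60,
)

```text
clock: 2.53
position: [0.4721, 0.3105, 0.1633]
tcp_rot: [-0.446, 2.455, 0.154]
contact_force: [-0.1, 0.5, 0.5]
grip_width: 0.0644
```

Emit:
send_rows(
  plan=[
    {"x": 0,"y": 0,"z": 0,"ax": 0,"ay": 0,"az": 0,"jaw": 1},
    {"x": 0,"y": 0,"z": 0,"ax": 0,"ay": 0,"az": 0,"jaw": 1},
    {"x": 0,"y": 0,"z": 0,"ax": 0,"ay": 0,"az": 0,"jaw": 1},
    {"x": 0,"y": 0,"z": 0,"ax": 0,"ay": 0,"az": 0,"jaw": 1},
    {"x": 0,"y": 0,"z": 0,"ax": 0,"ay": 0,"az": 0,"jaw": 1},
    {"x": 0,"y": 0,"z": 0,"ax": 0,"ay": 0,"az": 0,"jaw": 1},
  ],
  squeeze=80,
)

```text
clock: 3.03
position: [0.4729, 0.3098, 0.1642]
tcp_rot: [-0.445, 2.454, 0.154]
contact_force: [-5.1, -3.7, 6.3]
grip_width: 0.0345
```

Emit:
send_rows(
  plan=[
    {"x": -0.5,"y": 0,"z": -9,"ax": 0,"ay": 0,"az": 0,"jaw": 1},
    {"x": -0.5,"y": 0,"z": -9,"ax": 0,"ay": 0,"az": 0,"jaw": 1},
    {"x": -0.5,"y": 0,"z": -9,"ax": 0,"ay": 0,"az": 0,"jaw": 1},
    {"x": -0.5,"y": 0,"z": -9,"ax": 0,"ay": 0,"az": 0,"jaw": 1},
    {"x": -0.5,"y": 0,"z": -9,"ax": 0,"ay": 0,"az": 0,"jaw": 1},
    {"x": -0.5,"y": 0,"z": -9,"ax": 0,"ay": 0,"az": 0,"jaw": 1},
    {"x": -0.5,"y": 0,"z": -9,"ax": 0,"ay": 0,"az": 0,"jaw": 1},
    {"x": -0.5,"y": 0,"z": -9,"ax": 0,"ay": 0,"az": 0,"jaw": 1},
    {"x": 0,"y": 0,"z": -20,"ax": 0,"ay": 0,"az": 0,"jaw": 1},
    {"x": 0,"y": 0,"z": -20,"ax": 0,"ay": 0,"az": 0,"jaw": 1},
  ],
)

```text
clock: 3.87
position: [0.4106, 0.2862, 0.2534]
tcp_rot: [-0.445, 2.459, 0.153]
contact_force: [-0.4, 0.5, -1.0]
grip_width: 0.0344
```

```bash
cat > plan.py <<'E'
from h import *
np.set_printoptions(precision=4,suppress=True)
o=r.get_obs();print(o['position'],o['contact_force'],o['grip_width'],o['qpos'])
# where the gauge sits in the hand
im,d=vision.capture('wrist');save('w3',im,d)
c=vision.get_calibration('wrist');H=np.array(c['hand_eye'])
v,u=np.mgrid[:400,:640];C=np.stack([(u-c['cx'])/c['fx']*d,(v-c['cy'])/c['fy']*d,d],-1)@H[:3,:3].T+H[:3,3]
m=(d>0)&(abs(C[...,0])<.06)&(abs(C[...,1])<.055)&(C[...,2]>.015)&(C[...,2]<.2)
s=C[m]
for a in np.arange(.015,.2,.008):
    q=s[(s[:,2]>a)&(s[:,2]<a+.008)]
    if len(q)>5: print(round(a,3),len(q),'x',np.percentile(q[:,0],[2,50,90,98]),'y',np.percentile(q[:,1],[2,98]))
t=s[(abs(abs(s[:,1])-.035)<.01)&(s[:,2]<.035)];print('bar top z',np.percentile(t[:,2],[2,10,50]),t[:,0].mean())
E
python3 plan.py
```

```text
[0.4106 0.2862 0.2534] [-0.3776  0.4941 -1.0083] 0.03439101249910511 [ 0.3695 -0.4991  2.2806 -0.0068  0.7106 -1.5559]
0.015 1564 x [-0.0053  0.0031  0.0058  0.0063] y [-0.0475  0.0491]
0.023 1071 x [-0.003   0.0056  0.0062  0.0065] y [-0.0461  0.0498]
0.031 649 x [0.0047 0.0056 0.0062 0.0065] y [-0.0464  0.049 ]
0.039 197 x [0.0032 0.0052 0.0062 0.0065] y [-0.048  0.05 ]
0.047 194 x [0.0004 0.0051 0.0063 0.0065] y [-0.0479  0.0492]
0.055 189 x [-0.0025  0.0049  0.0063  0.0065] y [-0.0475  0.0498]
0.063 187 x [-0.0046  0.0048  0.0062  0.0064] y [-0.0475  0.0492]
0.071 167 x [-0.0048  0.0047  0.0062  0.0064] y [-0.0482  0.0491]
0.079 1678 x [-0.0059  0.0003  0.0049  0.0059] y [-0.0408  0.0405]
0.087 396 x [0.0044 0.0054 0.0059 0.0061] y [-0.0463  0.0475]
0.095 334 x [0.0045 0.0056 0.006  0.0061] y [-0.0472  0.048 ]
0.103 293 x [0.0044 0.0055 0.0059 0.0061] y [-0.047   0.0476]
0.111 243 x [0.0045 0.0054 0.0059 0.0061] y [-0.0465  0.0474]
0.119 228 x [0.0045 0.0053 0.0058 0.0061] y [-0.0473  0.0479]
0.127 153 x [0.0043 0.0051 0.0059 0.006 ] y [-0.0476  0.0477]
0.135 124 x [0.004  0.005  0.0058 0.006 ] y [-0.0484  0.0478]
0.143 119 x [0.0012 0.0049 0.0058 0.006 ] y [-0.0474  0.0474]
0.151 96 x [0.0043 0.005  0.0057 0.0058] y [-0.0474  0.0476]
0.159 72 x [-0.0021  0.0048  0.0058  0.0059] y [-0.0476  0.0477]
bar top z [0.0209 0.0213 0.0227] 0.0027682523079634084
```

View pics/w3.png

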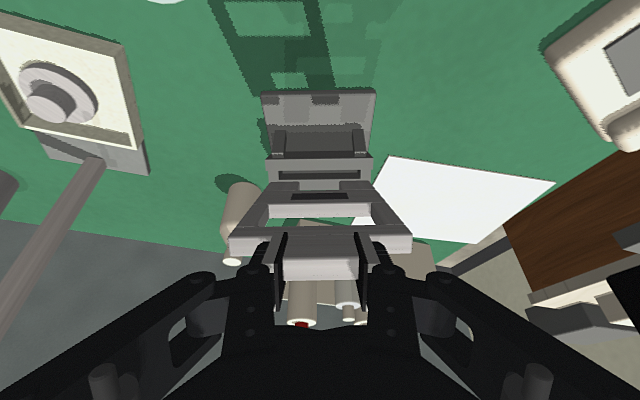

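The gauge is held straight and centred: the bar top is at tool z of about 21 mm and the underside at about 37 mm, with the rack left behind. Next I'll plan the transfer.

```bash
cat > go.py <<'E'
from h import *
import sys
np.set_printoptions(precision=4,suppress=True)
psi=-.2115;So=np.array([.576,-.280,0]);LP=np.array([-.0002,.0005,.037])
def target(sx,z,sy=0):
    S=R.from_euler('z',psi).as_matrix();M=tool_from_gauge(gauge_rot(psi,0))
    return P(So+S@np.array([sx,sy,0])+[0,0,z]-M@LP,M)
if __name__=='__main__':
    o=r.get_obs();Tc=T(o['position'],o['tcp_rot']);n=int(sys.argv[3])
    Tt=target(float(sys.argv[1]),float(sys.argv[2]));rows(Tt,n)
    L=np.real(logm(np.linalg.inv(Tc)@Tt))
    for f in(.25,.5,.75,1):
        A=Tc@expm(L*f);print(f,A[:3,3],'foot',(A@[0,0,.165,1])[:3])
E
python3 go.py -.08 .31 20
```

```text
total mm [  34.1916 -545.4055 -140.5073] deg [10.8621 36.5066 31.4945]
per row x20 [ -3.68 -27.85  -4.5 ] [0.543 1.825 1.575]
0.25 [0.4553 0.1543 0.2842] foot [0.5305 0.1765 0.139 ]
0.5 [0.4851 0.017  0.3061] foot [0.5375 0.0285 0.1501]
0.75 [ 0.4993 -0.123   0.3262] foot [ 0.5263 -0.119   0.1634]
1 [ 0.4975 -0.2637  0.347 ] foot [ 0.4975 -0.2637  0.182 ]
```

Emit:
send_rows(
  plan=[
    {"x": -3.7,"y": -27.9,"z": -4.5,"ax": 0.54,"ay": 1.83,"az": 1.58,"jaw": 1},
    {"x": -3.7,"y": -27.9,"z": -4.5,"ax": 0.54,"ay": 1.83,"az": 1.58,"jaw": 1},
    {"x": -3.7,"y": -27.9,"z": -4.5,"ax": 0.54,"ay": 1.83,"az": 1.58,"jaw": 1},
    {"x": -3.7,"y": -27.9,"z": -4.5,"ax": 0.54,"ay": 1.83,"az": 1.58,"jaw": 1},
    {"x": -3.7,"y": -27.9,"z": -4.5,"ax": 0.54,"ay": 1.83,"az": 1.58,"jaw": 1},
    {"x": -3.7,"y": -27.9,"z": -4.5,"ax": 0.54,"ay": 1.83,"az": 1.58,"jaw": 1},
    {"x": -3.7,"y": -27.9,"z": -4.5,"ax": 0.54,"ay": 1.83,"az": 1.58,"jaw": 1},
    {"x": -3.7,"y": -27.9,"z": -4.5,"ax": 0.54,"ay": 1.83,"az": 1.58,"jaw": 1},
    {"x": -3.7,"y": -27.9,"z": -4.5,"ax": 0.54,"ay": 1.83,"az": 1.58,"jaw": 1},
    {"x": -3.7,"y": -27.9,"z": -4.5,"ax": 0.54,"ay": 1.83,"az": 1.58,"jaw": 1},
  ],
)

```text
clock: 4.75
position: [0.4863, 0.015, 0.3024]
tcp_rot: [-0.089, 2.819, 0.085]
contact_force: [0.4, 0.7, -2.4]
grip_width: 0.0341
```

Emit:
send_rows(
  plan=[
    {"x": -3.7,"y": -27.9,"z": -4.5,"ax": 0.54,"ay": 1.83,"az": 1.58,"jaw": 1},
    {"x": -3.7,"y": -27.9,"z": -4.5,"ax": 0.54,"ay": 1.83,"az": 1.58,"jaw": 1},
    {"x": -3.7,"y": -27.9,"z": -4.5,"ax": 0.54,"ay": 1.83,"az": 1.58,"jaw": 1},
    {"x": -3.7,"y": -27.9,"z": -4.5,"ax": 0.54,"ay": 1.83,"az": 1.58,"jaw": 1},
    {"x": -3.7,"y": -27.9,"z": -4.5,"ax": 0.54,"ay": 1.83,"az": 1.58,"jaw": 1},
    {"x": -3.7,"y": -27.9,"z": -4.5,"ax": 0.54,"ay": 1.83,"az": 1.58,"jaw": 1},
    {"x": -3.7,"y": -27.9,"z": -4.5,"ax": 0.54,"ay": 1.83,"az": 1.58,"jaw": 1},
    {"x": -3.7,"y": -27.9,"z": -4.5,"ax": 0.54,"ay": 1.83,"az": 1.58,"jaw": 1},
    {"x": -3.7,"y": -27.9,"z": -4.5,"ax": 0.54,"ay": 1.83,"az": 1.58,"jaw": 1},
    {"x": -3.7,"y": -27.9,"z": -4.5,"ax": 0.54,"ay": 1.83,"az": 1.58,"jaw": 1},
    {"x": 0,"y": 0,"z": 0,"ax": 0,"ay": 0,"az": 0,"jaw": 1},
    {"x": 0,"y": 0,"z": 0,"ax": 0,"ay": 0,"az": 0,"jaw": 1},
  ],
)

```text
clock: 5.75
position: [0.4988, -0.2657, 0.3428]
tcp_rot: [-0.337, -3.118, -0.0]
contact_force: [0.1, 0.3, -0.9]
grip_width: 0.034
```

```bash
cat > see.py <<'E'
from go import *
o=r.get_obs();print(o['clock'],o['contact_force'],o['grip_width'])
S=R.from_euler('z',psi).as_matrix()
print('loop in station mm',((T(o['position'],o['tcp_rot'])@np.append(LP,1))[:3]-So)@S*1000)
for n in('top','scene','wrist'):
    o=r.get_obs();im,d=vision.capture(n);save('s_'+n,im,d);W=cloud(n,d,o)
    L=(W-So)@S; m=np.isfinite(L[...,0])&(abs(L[...,1])<.025)&(L[...,2]>.222)&(L[...,2]<.262)&(L[...,0]>-.012)&(L[...,0]<.10)
    q=L[m]*1000;print(n,len(q))
    for a in range(-10,100,10):
        b=q[(q[:,0]>=a)&(q[:,0]<a+10)]
        if len(b)>3: print('  x',a,len(b),'y mean',b[:,1].mean().round(1),np.percentile(b[:,1],[5,95]).round(1),'z max',np.percentile(b[:,2],95).round(1))
    print('  xmin/max',q[:,0].min(),q[:,0].max()) if len(q) else 0
E
python3 see.py; python3 go.py -.045 .266 4
```

```text
5.75 [ 0.1117  0.3469 -0.8651] 0.03395769132937203
loop in station mm [-78.4566  -1.6825 305.8259]
top 13
  x 80 6 y mean 9.5 [ 7.9 10.4] z max 260.6
  xmin/max -0.9056888151067681 94.90432657477929
scene 375
  x -10 23 y mean 2.8 [-2.5  6.2] z max 257.0
  x 0 32 y mean 2.9 [-0.9  6.9] z max 249.7
  x 10 19 y mean 3.0 [-2.1  6.2] z max 237.3
  x 20 17 y mean 3.5 [-0.7  6.4] z max 237.1
  x 30 13 y mean 3.6 [0.1 5.9] z max 237.7
  x 40 15 y mean 3.8 [0.6 6. ] z max 241.7
  x 50 17 y mean 4.2 [0.4 6.4] z max 243.8
  x 60 15 y mean 4.0 [0.2 6.8] z max 246.9
  x 70 31 y mean 7.0 [-4.9 12.7] z max 258.6
  x 80 76 y mean 7.7 [-6.7 13.2] z max 258.6
  x 90 117 y mean 2.9 [-6.9 12.4] z max 257.9
  xmin/max -7.86901937648689 95.31447549340135
wrist 474
  x -10 99 y mean 1.7 [-2.6  5.7] z max 256.8
  x 0 11 y mean 1.4 [-2.3  4.7] z max 250.0
  x 10 87 y mean 1.6 [-3.   6.2] z max 236.6
  x 20 103 y mean 1.5 [-3.1  6.2] z max 236.0
  x 30 114 y mean 1.5 [-3.1  6.2] z max 237.1
  x 40 42 y mean 1.4 [-3.1  6.2] z max 237.9
  xmin/max -11.41203502661396 44.830031812967746
total mm [-33.9884  -0.3113  40.058 ] deg [-0.0073 -0.2781 -0.0453]
per row x4 [-8.48 -0.08 10.03] [-0.002 -0.07  -0.011]
0.25 [ 0.507  -0.2654  0.3332] foot [ 0.5064 -0.2653  0.1682]
0.5 [ 0.5152 -0.2673  0.3231] foot [ 0.5148 -0.2672  0.1581]
0.75 [ 0.5234 -0.2691  0.313 ] foot [ 0.5232 -0.2691  0.148 ]
1 [ 0.5317 -0.271   0.303 ] foot [ 0.5317 -0.271   0.138 ]
```

```bash
python3 - <<'E'
from go import *
o=r.get_obs();S=R.from_euler('z',psi).as_matrix()
print(o['clock'],o['position'],o['tcp_rot'],((T(o['position'],o['tcp_rot'])@np.append(LP,1))[:3]-So)@S*1000)
print(target(-.045,.266))
E
```

```text
5.9 [ 0.4987 -0.2636  0.3432] [-0.3323 -3.1191 -0.0006] [-78.9725   0.3384 306.2219]
[[-0.9777  0.2099  0.      0.5317]
 [ 0.2099  0.9777  0.     -0.271 ]
 [ 0.      0.     -1.      0.303 ]
 [ 0.      0.      0.      1.    ]]
```

Emit:
send_rows(
  plan=[
    {"x": -8.5,"y": 0.3,"z": 10,"ax": 0,"ay": 0,"az": 0,"jaw": 1},
    {"x": -8.5,"y": 0.3,"z": 10,"ax": 0,"ay": 0,"az": 0,"jaw": 1},
    {"x": -8.5,"y": 0.3,"z": 10,"ax": 0,"ay": 0,"az": 0,"jaw": 1},
    {"x": -8.5,"y": 0.3,"z": 10,"ax": 0,"ay": 0,"az": 0,"jaw": 1},
    {"x": 0,"y": 0,"z": 0,"ax": 0,"ay": 0,"az": 0,"jaw": 1},
    {"x": 0,"y": 0,"z": 0,"ax": 0,"ay": 0,"az": 0,"jaw": 1},
    {"x": 0,"y": 0,"z": 0,"ax": 0,"ay": 0,"az": 0,"jaw": 1},
  ],
)

```text
clock: 6.48
position: [0.5321, -0.2704, 0.3033]
tcp_rot: [-0.333, -3.119, 0.0]
contact_force: [-0.3, -0.3, -1.7]
grip_width: 0.0343
```

```bash
python3 see.py; python3 go.py .0225 .266 8; python3 - <<'E'
import cv2
a=cv2.imread('pics/s_wrist.png');cv2.imwrite('pics/v6.png',a)
E
```

```text
6.4833 [-0.3052 -0.2714 -1.6591] 0.034332660098675055
loop in station mm [-44.8869   0.671  266.2644]
top 1
  xmin/max 60.306363963323456 60.306363963323456
scene 374
  x -10 22 y mean 3.1 [-1.1  5.7] z max 257.0
  x 0 33 y mean 2.8 [-1.9  7.1] z max 250.2
  x 10 17 y mean 3.3 [-1.1  6.2] z max 237.3
  x 20 16 y mean 3.7 [0.5 6.8] z max 237.7
  x 30 16 y mean 3.7 [-0.1  6.9] z max 238.0
  x 40 16 y mean 4.2 [0.8 6.7] z max 242.5
  x 50 15 y mean 4.2 [-0.3  6.7] z max 244.4
  x 60 14 y mean 4.1 [-0.6  6. ] z max 247.0
  x 70 29 y mean 7.2 [-5.7 12.7] z max 258.5
  x 80 83 y mean 7.8 [-6.4 13.3] z max 258.6
  x 90 113 y mean 3.1 [-7.1 11.9] z max 257.4
  xmin/max -8.96384240675904 95.05432709661338
wrist 648
  x -10 89 y mean 1.6 [-2.2  5.2] z max 256.8
  x 0 26 y mean 1.5 [-2.5  5.9] z max 250.1
  x 10 121 y mean 1.9 [-2.7  6.4] z max 236.5
  x 20 151 y mean 1.8 [-2.8  6.4] z max 236.1
  x 30 166 y mean 1.7 [-2.9  6.4] z max 237.4
  x 40 95 y mean 1.8 [-2.9  6.4] z max 239.0
  xmin/max -8.246898493025757 46.87613728026905
total mm [-67.0953  -0.228    1.0803] deg [-0.0871 -0.1951 -0.1021]
per row x8 [-8.39 -0.04  0.15] [-0.011 -0.024 -0.013]
0.25 [ 0.5486 -0.2744  0.304 ] foot [ 0.5481 -0.2745  0.139 ]
0.5 [ 0.5649 -0.278   0.3036] foot [ 0.5646 -0.278   0.1386]
0.75 [ 0.5813 -0.2816  0.3033] foot [ 0.5812 -0.2816  0.1383]
1 [ 0.5977 -0.2852  0.303 ] foot [ 0.5977 -0.2852  0.138 ]
```

View pics/v6.png

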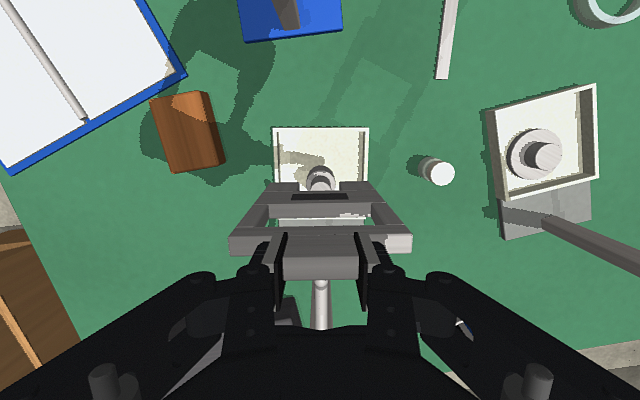

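The gauge is over the shaft's tray, with the hook aligned behind it at about (320,300). I'll move forward over the tip.

Emit:
send_rows(
  plan=[
    {"x": -8.4,"y": 0.2,"z": 0.1,"ax": 0,"ay": 0,"az": 0,"jaw": 1},
    {"x": -8.4,"y": 0.2,"z": 0.1,"ax": 0,"ay": 0,"az": 0,"jaw": 1},
    {"x": -8.4,"y": 0.2,"z": 0,"ax": 0,"ay": 0,"az": 0,"jaw": 1},
    {"x": -8.4,"y": 0.2,"z": 0,"ax": 0,"ay": 0,"az": 0,"jaw": 1},
    {"x": -8.4,"y": 0.2,"z": 0,"ax": 0,"ay": 0,"az": 0,"jaw": 1},
    {"x": -8.4,"y": 0,"z": 0,"ax": 0,"ay": 0,"az": 0,"jaw": 1},
    {"x": -8.4,"y": 0,"z": 0,"ax": 0,"ay": 0,"az": 0,"jaw": 1},
    {"x": -8.4,"y": 0,"z": 0,"ax": 0,"ay": 0,"az": 0,"jaw": 1},
    {"x": 0,"y": 0,"z": 0,"ax": 0,"ay": 0,"az": 0,"jaw": 1},
    {"x": 0,"y": 0,"z": 0,"ax": 0,"ay": 0,"az": 0,"jaw": 1},
    {"x": 0,"y": 0,"z": 0,"ax": 0,"ay": 0,"az": 0,"jaw": 1},
  ],
)

```text
clock: 7.55
position: [0.598, -0.2838, 0.3028]
tcp_rot: [-0.334, -3.119, 0.0]
contact_force: [-0.5, 0.4, -1.8]
grip_width: 0.0344
```

```bash
python3 see.py | head -2; python3 go.py .0225 .238 4;  python3 - <<'E'
import cv2,numpy as np
a=cv2.imread('pics/s_scene.png')[140:310,150:310];b=cv2.imread('pics/s_wrist.png')[180:350,240:400]
cv2.imwrite('pics/v7.png',np.hstack([cv2.resize(x,(400,425)) for x in(a,b)]))
E
```

```text
7.55 [-0.5147  0.3995 -1.7648] 0.03439675707514938
loop in station mm [ 22.3233   1.3748 265.7843]
total mm [-0.3419 -1.3304 28.1041] deg [-0.0513 -0.263  -0.1051]
per row x4 [-0.07 -0.34  7.03] [-0.013 -0.066 -0.026]
0.25 [ 0.5977 -0.2841  0.2961] foot [ 0.5972 -0.2841  0.1311]
0.5 [ 0.5977 -0.2845  0.2891] foot [ 0.5973 -0.2845  0.1241]
0.75 [ 0.5977 -0.2848  0.282 ] foot [ 0.5975 -0.2848  0.117 ]
1 [ 0.5977 -0.2852  0.275 ] foot [ 0.5977 -0.2852  0.11  ]
```

View pics/v7.png

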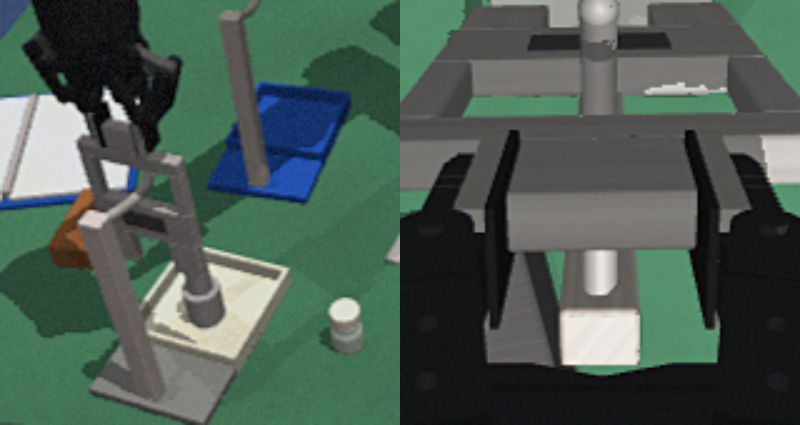

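The hook passes through the loop: its tip shows above the bar at about (600,10) and the post is behind. I'll lower to just above contact, then go slowly.

Emit:
send_rows(
  plan=[
    {"x": 0,"y": 0,"z": 8,"ax": 0,"ay": -0.25,"az": 0,"jaw": 1},
    {"x": 0,"y": 0,"z": 8,"ax": 0,"ay": 0,"az": 0,"jaw": 1},
    {"x": 0,"y": 0,"z": 6,"ax": 0,"ay": 0,"az": 0,"jaw": 1},
    {"x": 0,"y": 0,"z": 3,"ax": 0,"ay": 0,"az": 0,"jaw": 1},
    {"x": 0,"y": 0,"z": 1,"ax": 0,"ay": 0,"az": 0,"jaw": 1},
    {"x": 0,"y": 0,"z": 0,"ax": 0,"ay": 0,"az": 0,"jaw": 1},
    {"x": 0,"y": 0,"z": 0,"ax": 0,"ay": 0,"az": 0,"jaw": 1},
    {"x": 0,"y": 0,"z": 0,"ax": 0,"ay": 0,"az": 0,"jaw": 1},
  ],
)

```text
clock: 8.37
position: [0.5981, -0.284, 0.2775]
tcp_rot: [0.334, 3.123, -0.002]
contact_force: [-0.5, 0.8, -2.4]
grip_width: 0.0346
```

Emit:
send_rows(
  plan=[
    {"x": 0,"y": 0,"z": 1,"ax": 0,"ay": 0,"az": 0,"jaw": 1},
    {"x": 0,"y": 0,"z": 0,"ax": 0,"ay": 0,"az": 0,"jaw": 1},
    {"x": 0,"y": 0,"z": 0,"ax": 0,"ay": 0,"az": 0,"jaw": 1},
  ],
)

```text
clock: 8.62
position: [0.5979, -0.2839, 0.2761]
tcp_rot: [-0.334, -3.124, 0.001]
contact_force: [0.1, -0.6, -1.8]
grip_width: 0.0341
```

Emit:
send_rows(
  plan=[
    {"x": 0,"y": 0,"z": 0.7,"ax": 0,"ay": 0,"az": 0,"jaw": 1},
    {"x": 0,"y": 0,"z": 0,"ax": 0,"ay": 0,"az": 0,"jaw": 1},
    {"x": 0,"y": 0,"z": 0,"ax": 0,"ay": 0,"az": 0,"jaw": 1},
  ],
)

```text
clock: 8.87
position: [0.5979, -0.2838, 0.2752]
tcp_rot: [-0.334, -3.123, 0.001]
contact_force: [0.4, 0.4, -1.5]
grip_width: 0.034
```

Emit:
send_rows(
  plan=[
    {"x": 0,"y": 0,"z": 1,"ax": 0,"ay": 0,"az": 0,"jaw": 1},
    {"x": 0,"y": 0,"z": 0,"ax": 0,"ay": 0,"az": 0,"jaw": 1},
    {"x": 0,"y": 0,"z": 0,"ax": 0,"ay": 0,"az": 0,"jaw": 1},
  ],
)

```text
clock: 9.12
position: [0.5979, -0.2839, 0.2742]
tcp_rot: [-0.334, -3.123, 0.001]
contact_force: [0.5, -0.4, -1.4]
grip_width: 0.0334
```

Emit:
send_rows(
  plan=[
    {"x": 0,"y": 0,"z": 0.7,"ax": 0,"ay": 0,"az": 0,"jaw": 1},
    {"x": 0,"y": 0,"z": 0,"ax": 0,"ay": 0,"az": 0,"jaw": 1},
    {"x": 0,"y": 0,"z": 0,"ax": 0,"ay": 0,"az": 0,"jaw": 1},
  ],
)

```text
clock: 9.37
position: [0.5979, -0.2838, 0.2735]
tcp_rot: [-0.334, -3.123, 0.001]
contact_force: [0.7, 0.4, -2.5]
grip_width: 0.0344
```

Emit:
send_rows(
  plan=[
    {"x": 0,"y": 0,"z": 0.7,"ax": 0,"ay": 0,"az": 0,"jaw": 1},
    {"x": 0,"y": 0,"z": 0,"ax": 0,"ay": 0,"az": 0,"jaw": 1},
    {"x": 0,"y": 0,"z": 0,"ax": 0,"ay": 0,"az": 0,"jaw": 1},
  ],
)

```text
clock: 9.62
position: [0.598, -0.2839, 0.273]
tcp_rot: [-0.334, -3.124, 0.002]
contact_force: [0.9, 0.5, -1.8]
grip_width: 0.0344
```

Emit:
send_rows(
  plan=[
    {"x": 0,"y": 0,"z": 0.7,"ax": 0,"ay": 0,"az": 0,"jaw": 1},
    {"x": 0,"y": 0,"z": 0,"ax": 0,"ay": 0,"az": 0,"jaw": 1},
    {"x": 0,"y": 0,"z": 0,"ax": 0,"ay": 0,"az": 0,"jaw": 1},
  ],
)

```text
clock: 9.87
position: [0.5981, -0.2839, 0.2729]
tcp_rot: [0.334, 3.123, -0.002]
contact_force: [-0.5, 0.8, 2.3]
grip_width: 0.0339
```

The hook now carries the gauge: the force has turned upward and the loop is at 236 mm. I'll ease the grip and open gently.

Emit:
send_rows(
  plan=[
    {"x": 0,"y": 0,"z": 0,"ax": 0,"ay": 0,"az": 0,"jaw": 1},
    {"x": 0,"y": 0,"z": 0,"ax": 0,"ay": 0,"az": 0,"jaw": 1},
    {"x": 0,"y": 0,"z": 0,"ax": 0,"ay": 0,"az": 0,"jaw": 0.14},
    {"x": 0,"y": 0,"z": 0,"ax": 0,"ay": 0,"az": 0,"jaw": 0.1},
    {"x": 0,"y": 0,"z": 0,"ax": 0,"ay": 0,"az": 0,"jaw": 0.06},
    {"x": 0,"y": 0,"z": 0,"ax": 0,"ay": 0,"az": 0,"jaw": 0.0},
    {"x": 0,"y": 0,"z": 0,"ax": 0,"ay": 0,"az": 0,"jaw": -0.1},
    {"x": 0,"y": 0,"z": 0,"ax": 0,"ay": 0,"az": 0,"jaw": -0.2},
    {"x": 0,"y": 0,"z": 0,"ax": 0,"ay": 0,"az": 0,"jaw": -0.3},
    {"x": 0,"y": 0,"z": 0,"ax": 0,"ay": 0,"az": 0,"jaw": -0.3},
    {"x": 0,"y": 0,"z": 0,"ax": 0,"ay": 0,"az": 0,"jaw": -0.3},
  ],
  squeeze=20,
)

```text
clock: 10.78
position: [0.5979, -0.2838, 0.2722]
tcp_rot: [-0.334, -3.123, 0.001]
contact_force: [0.0, -0.0, -0.6]
grip_width: 0.0557
```

```bash
python3 - <<'E'
from h import *
im,d=vision.capture('scene');w,_=vision.capture('wrist');print(r.get_obs()['contact_force'])
save('v8',np.hstack([cv2.resize(im[140:310,150:310],(400,425)),cv2.resize(w[180:350,240:400],(400,425))]))
E
```

```text
[-0.36589238 -0.90037705 -0.00343049]
```

View pics/v8.png

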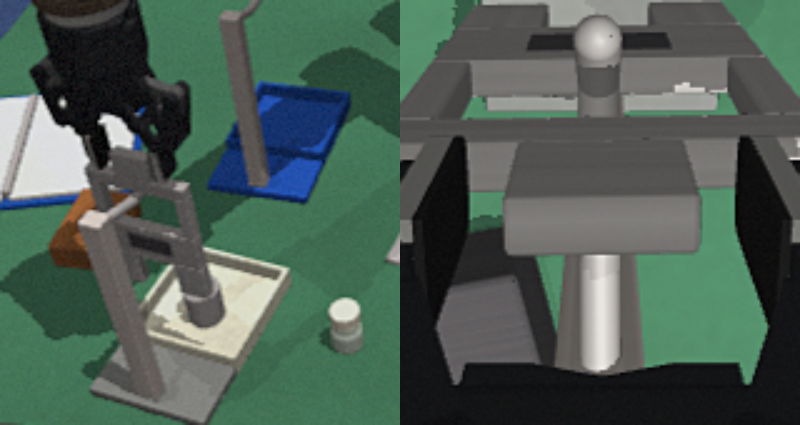

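The gauge hangs on the hook and the open pads are clear of the tab on both sides, so I'll retreat straight up.

Emit:
send_rows(
  plan=[
    {"x": 0,"y": 0,"z": -4,"ax": 0,"ay": 0,"az": 0,"jaw": -0.3},
    {"x": 0,"y": 0,"z": -8,"ax": 0,"ay": 0,"az": 0,"jaw": -0.3},
    {"x": 0,"y": 0,"z": -12,"ax": 0,"ay": 0,"az": 0,"jaw": -0.3},
    {"x": 0,"y": 0,"z": -20,"ax": 0,"ay": 0,"az": 0,"jaw": -0.3},
    {"x": 0,"y": 0,"z": -25,"ax": 0,"ay": 0,"az": 0,"jaw": -0.3},
    {"x": 0,"y": 0,"z": -25,"ax": 0,"ay": 0,"az": 0,"jaw": -0.3},
    {"x": 10,"y": 0,"z": -20,"ax": 0,"ay": 0,"az": 0,"jaw": -0.3},
    {"x": 25,"y": 0,"z": 0,"ax": 0,"ay": 0,"az": 0,"jaw": -0.3},
    {"x": 25,"y": 0,"z": 0,"ax": 0,"ay": 0,"az": 0,"jaw": -0.3},
    {"x": 25,"y": 0,"z": 0,"ax": 0,"ay": 0,"az": 0,"jaw": -0.3},
    {"x": 25,"y": 0,"z": 0,"ax": 0,"ay": 0,"az": 0,"jaw": -0.3},
    {"x": 0,"y": 0,"z": 0,"ax": 0,"ay": 0,"az": 0,"jaw": -0.3},
  ],
)

```text
clock: 11.88
position: [0.4878, -0.2597, 0.3881]
tcp_rot: [-0.336, -3.124, 0.003]
contact_force: [-0.3, 1.0, -0.0]
grip_width: 0.0554
```

Emit:
send_rows(
  plan=[
    {"x": 0,"y": 0,"z": 0,"ax": 0,"ay": 0,"az": 0,"jaw": -0.3},
    {"x": 0,"y": 0,"z": 0,"ax": 0,"ay": 0,"az": 0,"jaw": -0.3},
    {"x": 0,"y": 0,"z": 0,"ax": 0,"ay": 0,"az": 0,"jaw": -0.3},
    {"x": 0,"y": 0,"z": 0,"ax": 0,"ay": 0,"az": 0,"jaw": -0.3},
    {"x": 0,"y": 0,"z": 0,"ax": 0,"ay": 0,"az": 0,"jaw": -0.3},
    {"x": 0,"y": 0,"z": 0,"ax": 0,"ay": 0,"az": 0,"jaw": -0.3},
    {"x": 0,"y": 0,"z": 0,"ax": 0,"ay": 0,"az": 0,"jaw": -0.3},
    {"x": 0,"y": 0,"z": 0,"ax": 0,"ay": 0,"az": 0,"jaw": -0.3},
    {"x": 0,"y": 0,"z": 0,"ax": 0,"ay": 0,"az": 0,"jaw": -0.3},
    {"x": 0,"y": 0,"z": 0,"ax": 0,"ay": 0,"az": 0,"jaw": -0.3},
    {"x": 0,"y": 0,"z": 0,"ax": 0,"ay": 0,"az": 0,"jaw": -0.3},
    {"x": 0,"y": 0,"z": 0,"ax": 0,"ay": 0,"az": 0,"jaw": -0.3},
  ],
)

```text
clock: 12.88
position: [0.4905, -0.2605, 0.3862]
tcp_rot: [-0.334, -3.123, 0.001]
contact_force: [0.6, 0.1, -0.3]
grip_width: 0.0555
```

```bash
python3 - <<'E'
from go import *
S=R.from_euler('z',psi).as_matrix();print(r.get_obs()['clock'])
for i in range(4):
    im,d=vision.capture('scene');W=cloud('scene',d);L=((W-So)@S)*1000
    m=np.isfinite(L[...,0])&(abs(L[...,1])<56)&(L[...,0]>-15)&(L[...,0]<70)&(L[...,2]>110)&(L[...,2]<276)&(abs(L[...,1])>14)
    q=L[m];q=q[abs(q[:,0]-np.median(q[:,0]))<8]
    c=q.mean(0);n=np.linalg.svd(q-c,full_matrices=False)[2][2];n*=np.sign(n[0])
    print(len(q),c.round(1),'normal',n,'tilt,yaw deg',np.degrees([n[2],n[1]]).round(1),'y',np.percentile(q[:,1],[1,99]).round(1),'z',np.percentile(q[:,2],[1,99]).round(1))
save('fin',im); save('v9',cv2.resize(im[130:320,140:400],(780,570)))
E
```

```text
12.8833
972 [ 26.4  11.9 191.5] normal [0.9999 0.0146 0.0076] tilt,yaw deg [0.4 0.8] y [-46.4  52.1] z [111.9 271.3]
976 [ 26.3  11.6 192.3] normal [0.9999 0.0138 0.009 ] tilt,yaw deg [0.5 0.8] y [-46.7  52.2] z [112.9 270.5]
978 [ 26.3  11.8 191.5] normal [0.9998 0.0159 0.0088] tilt,yaw deg [0.5 0.9] y [-46.3  52. ] z [111.6 271. ]
972 [ 26.4  11.6 191.5] normal [0.9999 0.0137 0.0097] tilt,yaw deg [0.6 0.8] y [-46.4  51.9] z [112.2 270.4]
```

View pics/v9.png

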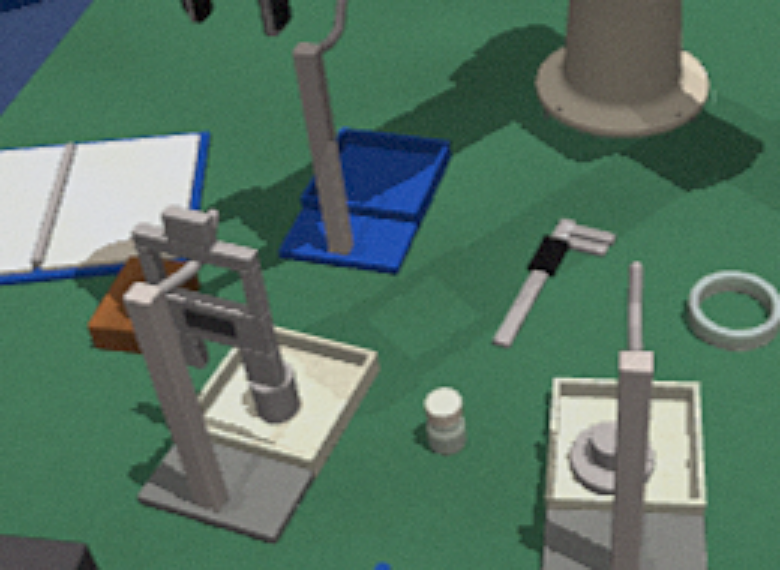

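The gauge hangs straight on the shaft station's hook, with tilt and yaw under 1° and the same in four readings in a row. The other things on the bench in view are where they were, so I'm handing in.

```bash
python3 -c "
from plant import r
print(r.job_done())"
```

```text
the job is handed in; nothing more can be done
None
```

The steel gap gauge is hanging by its loop on the hook of the station with the stepped shaft, and the job is handed in. I gripped it by its tab, drew it out along the rack's slope, threaded the loop over the hook, lowered it to contact and let go.

- **Hanging straight and still:** four camera readings in a row, the last about 13 s into the run, gave a steady tilt of about 0.5° and yaw of about 0.8°. The foot was about 110 mm above the bench, as expected for this hook.
- **Robot clear:** the gripper is about 11 cm above and behind where it released the gauge and touches nothing.
- **Forces:** the measured tool force was about 9 N when the jaws closed on the tab and under 3 N at the other checks.
- **Everything else:** the shaft, flange, vial, caliper, tape roll and case look undisturbed in the last picture. The bottle and the turquoise look-alike were outside that crop, and I did not recheck them.
- **Failed or disagreeing:** my first two move calls were refused because the rows lacked some of the numbers; nothing moved. The cameras differed by about 2 mm on the hook's sideways position, and I used the wrist camera's value.

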